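Hold a relief-valve spring compressed for its clip

ROBOT

A 7-joint arm with a two-finger parallel gripper is mounted at the origin on the work surface. World frame = base frame: x ahead of the robot, y to its left, z up, the work surface at z = 0. Lengths are in m, angles in rad, forces in N, time in s.
With the tool pointing down it reaches from about 0.425 to 0.95 m from the base axis. Payload 4.7 kg.
Tool frame: the origin (TCP) lies on the centre line of the jaws, within the pads' length; the fingertips stand robot.nose_length ahead of it and the grasp point (between the pads) lies 8 mm behind it (robot.nose_length is the distance from the TCP to the fingertips, in m); z points along the fingers, x is the direction in which the jaws open and shut, and the axes are right-handed (so a half turn about z gives the same grasp; the last joint's range is limited). The gripper opens to 85 mm and grips with 20 to 120 N. Pads are 22 mm wide; open, the fingers measure 114 mm over their backs; the gripper's body (76 mm by 85 mm) begins 54 mm behind the grasp point. The pads swing forward as they close: fully open they stand 13 mm farther back than shut.
Start: joints at [1.111, 0.469, -0.049, 1.532, 0.024, 1.141, -0.082], TCP at [0.282, -0.613, 0.242] pointing down, gripper open.
Joint ranges: [-2.59, 2.59], [-0.33, 1.99], [-1.39, 1.29], [0.1, 2.45], [-1.04, 4.18], [0.21, 1.99], [-2.66, 2.66]. Speed limits (rad/s): [2.57, 2.57, 3.14, 3.14, 3.14, 3.14, 3.14].

INTERFACE

Orientations are given as [roll, pitch, yaw] about the fixed x, y, z axes, in that order (R = Rz(yaw) Ry(pitch) Rx(roll)).
In Python, from plant import robot gives the robot as it stands. Calls block until the motion is done:
- robot.goto(position, orientation): joint-space move of the TCP to a pose.
- robot.move_straight(position, vel=0.15, attitude=None, contact_N=None): straight line of the TCP; attitude=None keeps the orientation; vel is the mean speed in m/s. With contact_N (N) it stops when the force on the tool has changed by that much, and returns True; else False.
- robot.move_joints(angles): joint-space move.
- robot.grip(opening, strength=None): opening from 0.0 (shut) to 1.0 (fully open); strength is the grip in N (None keeps the last); returns when the fingers have stopped.
- robot.sleep(seconds).
- robot.inverse_kinematics(position, orientation): joint angles nearest the present ones, or None.
- robot.sense(): the state.
- robot.grab_frame(name): name is "side" or "top" or "wrist"; returns a dict with "image" (384x512x3 uint8, red, green, blue), "range_z" (384x512 float32, m along the optical axis (not along the pixel's ray), 0 where there is no reading), "fx", "fy", "cx", "cy" (pixels), "R" (3x3) and "t" (3): a world point X has camera coordinates R X + t. Camera axes: x right, y down, z forward; pixel columns grow to the right and rows downward; lengths in m; the calibration is good to about 2 mm. A picture is of the moment at which its call begins.
A pose or a line that the arm cannot do raises robot.IKError and nothing moves.
- robot.close_job(): hands the job in, once; it reports no verdict.
The state is a dict: "t": time; "joint_pos": joint angles; "joint_velocities": joint speeds; "effort": joint torques, N m; "tcp_pos": TCP position; "tcp_rot": TCP orientation; "wrist_force": force on the tool from outside, world axes, zero at the start; "torque": the same for the moment, N m; "opening": opening from 0.0 (shut) to 1.0 (fully open).
Only numpy, scipy, OpenCV 4.12 (cv2) and the standard library are available. Lean on these libraries where they do the work, as an engineer would, in place of code of your own. Each camera call takes 0.05 s, during which the arm holds its last target.

TASK

Stand the valve that has its spring on it upright in the round seat of the bench spring compressor - grip it lightly, its alloy body is thin-walled, and set it down gently - and let go of it. Then take the compressor's cross handle, bring the lever down so that its two pins bear on the spring retainer, and press until the retainer is about 9 mm down (the lever is then level) and the clip groove in the stem stands clear above it, without driving the spring solid. Finish while still holding the lever there so that I can fit the clip, and leave everything else on the bench where it lies.

Things in the scene. Friction and masses are not known exactly. Their poses are not given: they have to be found in the camera images.
- valve_mid (a point): The loose relief valve (0.18-0.34 kg): alloy cylinder, diameter 44, height 44 mm, two thin black seal rings low on it; above it a bare spring, diameter 28. Total height 73 mm. Point: on the axis 36 mm above the underside; z up the axis. Grip the cylinder at this height, so the fingertips stay 10 mm or more above its underside, clear of the seat's collar. Over 75 N a finger dents it.
- retainer_top (a point): Centre of the top face of the valve's spring retainer, a flat steel disc of diameter 32, 5 mm thick, on the spring; 71 mm above the valve's underside when free. The valve's stem, diameter 7, passes through it and ends 73 mm above the underside; its clip groove lies 65.5 to 68 mm above the underside.
- retainer (a joint): How far the retainer is pushed down against the spring, in m: 0 free, 0.009 wanted, 0.013 coils solid. The spring pushes back 3.5 N per mm. The groove stands clear from about 0.0065.
- seat (a point): Floor centre of the compressor's seat, 16 mm above the bench: the middle of the valve's underside goes here. Steel collar around it: inside diameter 47, outside 61, height 7 mm. Grey-green base plate 200 x 96 x 16 mm, fixed. Axes: z up; x level, towards the lever's hinge bracket (hinge 95 mm away, 84 mm above the bench, axis along y).
- lever (a joint): Lever angle in rad: 0 at rest (standing up, leaning 12 degrees back, away from the seat), growing as the handle comes over the seat and down; 1.78 is level, pointing to the seat's -x. Its return spring lifts it when let go (1 to 3 N at the handle). With the valve seated the pins meet the retainer at 1.685; at 1.78 it is 0.009 m down, about 15 N at the handle; 0.01 rad is about 1 mm.
- pins (a point): Mid-way between the lever's two bearing pins (diameter 12 mm, pointing inwards from its twin side bars, 16 mm apart for the stem), 95 mm from the hinge. With the lever level they are right over the seat, their undersides 62 mm above its floor.
- handle (a point): Middle of the lever's cross handle, 230 mm from the hinge: a bar along the seat's y with a round black grip, diameter 20 mm, on either side, 15 to 57 mm from this point. 309 mm above the bench at rest, 84 mm when level. Lowered, the shank lies beside the middle: take one grip (its centre 36 mm off), a finger on the hinge side and one on the other; the bar can turn between the fingers.
- bare_body: Leave alone: an empty valve body, the same alloy cylinder (44 mm diameter, 44 mm high) without stem, spring and retainer; origin at the middle of its underside.
- tape: Leave alone: roll of black tape lying flat, 68 mm diameter, 19 mm high; origin at the middle of its underside.
- screwdriver: Leave alone: screwdriver with black handle lying on the bench beyond the work; origin near its middle, underneath.
- caliper: Leave alone: steel calliper 230 mm long lying flat, towards the far edge; origin under the middle of its beam.
- clip_tin: Leave alone: shallow round open tin of clips, 72 mm diameter, 22 mm high; origin at the middle of its underside.
- oil_can: Leave alone: grey oil can with brass spout, 62 mm diameter, 154 mm high; origin at the middle of its underside.
- file: Leave alone: flat file with wooden handle, about 310 mm long, lying on the bench at the left; origin near its middle, underneath.
Things that resemble listed ones, but are neither listed nor needed, are in the scene too. What is shaped like the part that bears valve_mid but purple or red is not meant.

How it is judged:
On the way, in this order (a step that is already met when the one before it is completed fails the run):
1. the valve stands in the compressor's seat, let go (horizontal distance between valve_mid and seat below 0.004 m and z of valve_mid in the frame of seat below 0.0385 m and angle between valve_mid's own z axis and vertical below 0.06 rad and contact force between the fingers and valve below 0.3 N), for 0.2 s.
2. the lever's pins press the retainer down far enough to clear the clip groove (value of joint retainer between 0.0065 and 0.0115 m and contact force between lever and retainer above 10 N), for 0.5 s.
At the end, for the whole second after the job is handed in: All through the last second the robot holds the lever (over 3 N) and its pins press the retainer 6.5 to 11.5 mm down (over 10 N); the valve stands fully down in the seat, within 4 mm of its centre and 0.06 rad of upright, untouched by the fingers (all of step 1 and all of step 2 and contact force between any of the fingers, the arm and lever above 3 N); the arm keeps its last pose, push and grip.
It fails at once if the valve's thin body is squeezed by the fingers with more than 150 N in all (contact force between the fingers and valve above 150 N).
It fails at once if the spring is driven solid (retainer more than 12.3 mm down) (value of joint retainer above 0.0123 m).
It fails at once if the valve is dropped or banged into the seat (faster than 0.35 m/s on its last 24 mm) (linear speed of valve above 0.35 m/s and horizontal distance between valve_mid and seat below 0.03 m and z of valve_mid in the frame of seat below 0.06 m).
It fails at once if another thing on the bench is moved more than 30 mm (distance of any of bare_body, tape, screwdriver, caliper, clip_tin, oil_can, file from where it was at the start of the episode above 0.03 m).
It also fails if it takes over 56 s, if anything falls off the work surface, if the arm or the gripper's body presses on something with over 40 N, if the wrist force passes 120 N, or if a joint passes its speed limit or range.

## Working session

There is one attempt and no reset: what is moved stays moved. The work goes in short steps, each a Python script; the robot and the scene stay as the last script left them, time stands still between calls to the robot, and variables do not carry over. Pictures are saved under pics/ and viewed, and the job is handed in when it is done.

```bash
mkdir -p pics; ls; python3 - <<'E'
from plant import robot
import cv2,numpy as np
print(robot.nose_length, robot.sense())
for n in ["side","top","wrist"]:
    f=robot.grab_frame(n)
    cv2.imwrite(f"pics/{n}0.png",cv2.resize(f["image"][:,:,::-1],(768,576)))
    np.savez(f"pics/{n}0.npz",**f)
    print(n,f["fx"],f["cx"],f["cy"],np.round(f["R"],3).tolist(),f["t"], (-f["R"].T@f["t"]))
E
```

```text
pics
0.011 {'t': 0.0, 'joint_pos': array([ 1.11111151,  0.46946172, -0.04857382,  1.53370022,  0.0240971 ,
        1.14097887, -0.08228239]), 'joint_velocities': array([ 6.78886988e-04, -1.11125103e-03, -6.20013488e-04,  6.92430551e-04,
        7.69816753e-05, -7.96908852e-04,  5.41931616e-04]), 'effort': array([ 3.68781857e-04, -5.10313618e+01, -4.65167128e-02, -2.37710363e+01,
        1.07257365e-02,  7.58825568e-03,  2.28858903e-05]), 'tcp_pos': array([ 0.28163504, -0.61282168,  0.24124498]), 'tcp_rot': array([ 3.14151427e+00,  1.96115348e-03, -1.13998227e+00]), 'wrist_force': array([ 0.60663738, -1.03981618,  0.54002209]), 'torque': array([0.01742647, 0.01417251, 0.033507  ]), 'opening': 1.0001983854233714}
side 430.6402558696421 252.0074775854226 187.96360182593207 [[0.743, -0.669, 0.022], [-0.349, -0.415, -0.84], [0.572, 0.616, -0.542]] [-0.43568141  0.36948266  1.00158529] [-0.12018264 -0.75539388  0.86281229]
top 400.2573658230804 259.85464504573343 186.16331920304847 [[-0.023, -1.0, -0.003], [-0.982, 0.023, -0.185], [0.185, -0.002, -0.983]] [0.00257581 0.62879651 1.59332187] [ 0.32272524 -0.00936022  1.68220899]
wrist 323.3723730712991 254.1759217547071 192.91630262276922 [[0.417, -0.909, -0.001], [-0.864, -0.397, 0.311], [-0.283, -0.128, -0.95]] [-0.67414126 -0.0416974   0.37978453] [ 0.35287703 -0.58039094  0.37291494]
```

View pics/side0.png

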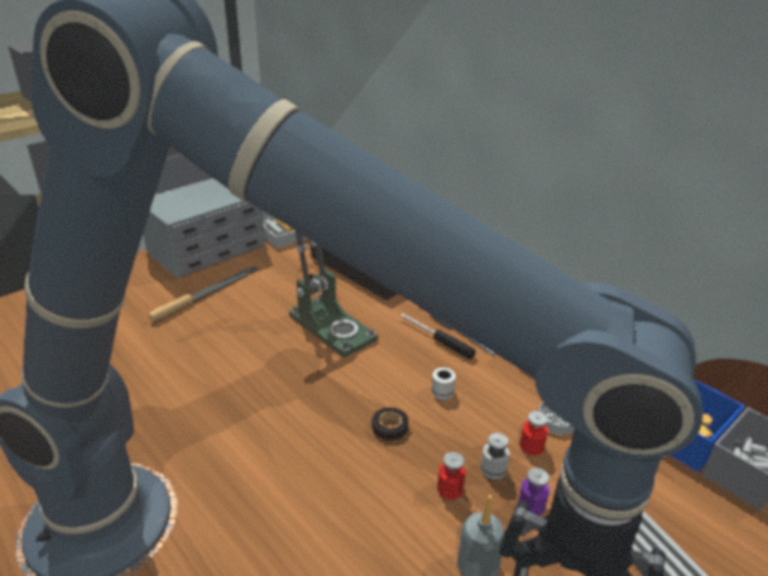

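View pics/top0.png

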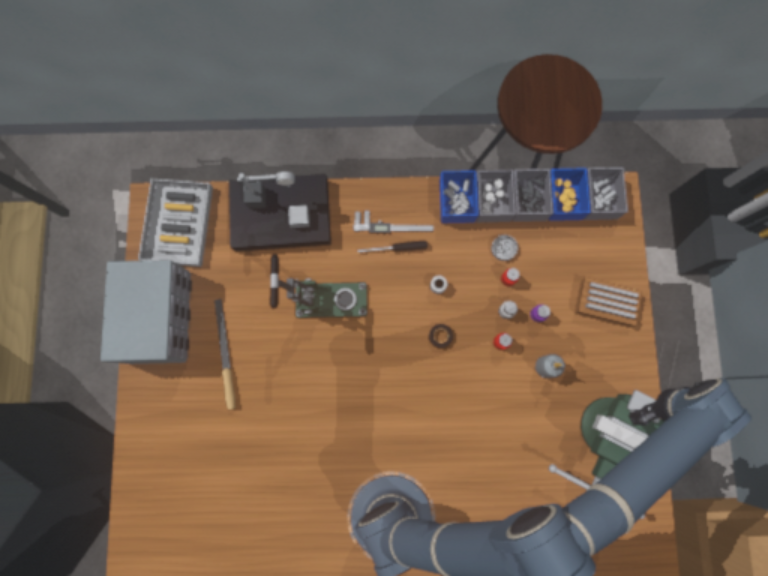

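The top view (768x576) shows these candidates:
- White/alloy valve at (509,310)
- Red valves at (512,277) and (503,341)
- Purple valve at (541,313)
- Empty alloy body at (439,285)

The alloy one at (509,310), which is at (496,456) in the side view, fits because it has a spring and retainer and is neither red nor purple. I'll confirm it in a crop and measure.

```bash
cat > h.py <<'E'
import numpy as np,cv2
def load(n): return dict(np.load(n))
def pts(f):
    z=f["range_z"]; v,u=np.mgrid[0:384,0:512]
    P=np.stack([(u-f["cx"])/f["fx"]*z,(v-f["cy"])/f["fy"]*z,z],-1)
    W=(P-f["t"])@f["R"]; W[z==0]=np.nan
    return W
def ray(f,u,v,h):
    d=f["R"].T@np.array([(u-f["cx"])/f["fx"],(v-f["cy"])/f["fy"],1.]); c=-f["R"].T@f["t"]
    return c+d*(h-c[2])/d[2]
def proj(f,X):
    p=f["R"]@np.asarray(X)+f["t"]; return f["fx"]*p[0]/p[2]+f["cx"], f["fy"]*p[1]/p[2]+f["cy"]
E
python3 - <<'E'
from h import *
s=load("pics/side0.npz");t=load("pics/top0.npz")
def crop(f,u0,v0,w,h,k): return cv2.resize(f["image"][v0:v0+h,u0:u0+w,::-1],None,fx=k,fy=k,interpolation=cv2.INTER_CUBIC)
a=crop(s,280,230,100,120,4);b=crop(t,160,160,100,70,4);c=crop(t,320,170,60,70,4)
im=np.zeros((580,800,3),np.uint8); im[:480,:400]=a; im[:280,400:800]=b; im[290:570,410:650]=c
cv2.imwrite("pics/crop0.png",im)
W=pts(t)
for (u,v) in [(339,206),(229,198),(183,187),(196,192)]:
    print(u,v,np.round(W[v-2:v+3,u-2:u+3].reshape(-1,3).mean(0),4))
# blobs above table in top view region
E
```

```text
339 206 [ 0.5371 -0.3314  0.0695]
229 198 [0.5891 0.119  0.0155]
183 187 [0.5891 0.2607 0.2874]
196 192 [0.5952 0.2375 0.1442]
```

View pics/crop0.png

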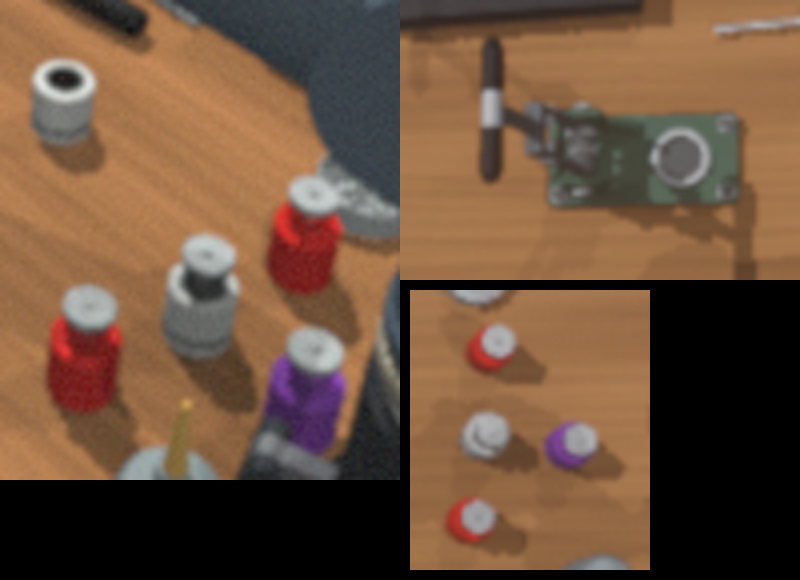

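The crop confirms it: the alloy body at crop (200,300) has a dark bare spring and steel retainer, and its neighbours are red or purple. Next I'll locate it precisely, along with the neighbours, seat and handle.

```bash
python3 - <<'E'
from h import *
t=load("pics/top0.npz");s=load("pics/side0.npz")
for nm,f,win in [("top",t,(310,150,60,110)),("side",s,(270,225,120,120))]:
    W=pts(f); 
    u0,v0,w,h=win
    m=np.zeros((384,512),np.uint8); m[v0:v0+h,u0:u0+w]=((W[...,2]>0.063)&(W[...,2]<0.085))[v0:v0+h,u0:u0+w]
    n,l,st,c=cv2.connectedComponentsWithStats(m)
    for i in range(1,n):
        if st[i,4]<8: continue
        P=W[l==i]; uc,vc=c[i]
        print(nm,c[i],st[i,4],"depth mean",P.mean(0).round(4),"minmax",((P.min(0)+P.max(0))/2).round(4),"ray",ray(f,uc,vc,0.071).round(4), f["image"][int(vc),int(uc)])
W=pts(t)
# bench height check
print("bench",np.nanmedian(W[215:235,270:300,2]))
# seat: bright collar
hsv=cv2.cvtColor(t["image"],cv2.COLOR_RGB2HSV)
reg=np.zeros((384,512),bool); reg[180:220,190:255]=1
m=(reg&(hsv[...,1]<40)&(hsv[...,2]>150)).astype(np.uint8)
n,l,st,c=cv2.connectedComponentsWithStats(m)
for i in range(1,n):
    if st[i,4]>15:
        cs,_=cv2.findContours((l==i).astype(np.uint8),cv2.RETR_EXTERNAL,cv2.CHAIN_APPROX_NONE)
        e=cv2.fitEllipse(cs[0]) if len(cs[0])>5 else None
        print("bright",c[i],st[i],e, ray(t,*(e[0] if e else c[i]),0.023).round(4))
g=(reg&(hsv[...,0]>45)&(hsv[...,0]<95)&(hsv[...,1]>50)).astype(np.uint8)
p=np.argwhere(g)[:,::-1]
r=cv2.minAreaRect(p.astype(np.float32)); print(r)
for q in cv2.boxPoints(r): print(ray(t,*q,0.016).round(4))
# handle
W=pts(t); m=np.zeros((384,512),np.uint8); m[160:215,170:200]=(W[...,2]>0.27)[160:215,170:200]
P=W[m>0]; print(len(P),P.min(0),P.max(0)); 
u=np.argwhere(m)[:,::-1].astype(np.float32); r=cv2.minAreaRect(u);print(r)
for q in cv2.boxPoints(r): print(ray(t,*q,0.309).round(4))
print("hc",ray(t,*r[0],0.309))
E
```

```text
top [341.41666667 182.75      ] 48 depth mean [ 0.6328 -0.3468  0.0707] minmax [ 0.6334 -0.3474  0.0713] ray [ 0.6327 -0.3467  0.071 ] [165 164 167]
top [339.72916667 205.14583333] 48 depth mean [ 0.5406 -0.3345  0.0697] minmax [ 0.5396 -0.3337  0.0723] ray [ 0.5404 -0.3343  0.071 ] [172 171 174]
top [361.80434783 207.36956522] 46 depth mean [ 0.5293 -0.4233  0.0703] minmax [ 0.5287 -0.4228  0.0703] ray [ 0.5292 -0.4231  0.071 ] [159 159 161]
top [336.29166667 226.52083333] 48 depth mean [ 0.4543 -0.3156  0.0694] minmax [ 0.4545 -0.317   0.0699] ray [ 0.4542 -0.3153  0.071 ] [153 152 154]
top [363.41304348 243.63043478] 46 depth mean [ 0.3835 -0.4177  0.0771] minmax [ 0.3838 -0.422   0.0739] ray [ 0.3836 -0.4193  0.071 ] [145 149 153]
side [358.38613861 278.5049505 ] 101 depth mean [ 0.6358 -0.3523  0.0724] minmax [ 0.6366 -0.3517  0.0701] ray [ 0.6371 -0.3516  0.071 ] [161 165 165]
side [332.03389831 293.53389831] 118 depth mean [ 0.5437 -0.3405  0.072 ] minmax [ 0.5447 -0.3396  0.0696] ray [ 0.5445 -0.3401  0.071 ] [151 158 157]
side [302.41732283 306.51181102] 127 depth mean [ 0.4571 -0.3208  0.0723] minmax [ 0.4585 -0.3201  0.0701] ray [ 0.458  -0.3201  0.071 ] [154 159 157]
side [358.61313869 317.32116788] 137 depth mean [ 0.5321 -0.4289  0.0724] minmax [ 0.534  -0.4276  0.0717] ray [ 0.5332 -0.4283  0.071 ] [145 149 148]
bench 3.241982344715208e-05
bright [232.5862069  197.31034483] [225 193  12  13  29] ((229.29684448242188, 199.18234252929688), (12.632892608642578, 13.51711654663086), 60.18215560913086) [0.5829 0.1173 0.023 ]
((0.0, 0.0), (0.0, 0.0), 0.0)
[1.5463 1.1761 0.016 ]
[1.5463 1.1761 0.016 ]
[1.5463 1.1761 0.016 ]
[1.5463 1.1761 0.016 ]
205 [0.52055708 0.24489294 0.27105228] [0.64567006 0.26751109 0.32218736]
((184.0, 187.5), (35.0, 8.0), 90.0)
[0.646 0.268 0.309]
[0.6454 0.2398 0.309 ]
[0.521  0.2386 0.309 ]
[0.5217 0.2663 0.309 ]
hc [0.58301039 0.25317496 0.309     ]
```

```bash
python3 - <<'E'
from plant import robot
from h import *
for p,o in [([.542,-.337,.2],[np.pi,0,.61]),([.59,.12,.2],[np.pi,0,np.pi]),([.59,.12,.2],[np.pi,0,0]),([.59,.12,.2],[np.pi,0,2.4]),([.59,.12,.2],[np.pi,0,-2.4]),([.55,.25,.301],[np.pi,0,np.pi/2]),([.55,.25,.301],[np.pi,0,-np.pi/2]),([.55,-.016,.08],[np.pi,0,np.pi/2])]:
    q=robot.inverse_kinematics(p,o); print(p,o, None if q is None else np.round(q,2))
robot.goto([.542,-.337,.22],[np.pi,0,.61]); robot.sleep(.3)
f=robot.grab_frame("wrist"); np.savez("pics/w1.npz",**f); cv2.imwrite("pics/w1.png",cv2.resize(f["image"][...,::-1],(768,576)))
t=robot.grab_frame("top"); np.savez("pics/top1.npz",**t)
print(robot.sense()["t"],robot.sense()["tcp_pos"])
E
```

```text
[0.542, -0.337, 0.2] [3.141592653589793, 0, 0.61] [ 0.85  0.49 -0.5   1.65  0.26  1.06  0.88]
[0.59, 0.12, 0.2] [3.141592653589793, 0, 3.141592653589793] [ 0.51  0.68 -1.18  1.72  0.67  1.21  2.3 ]
[0.59, 0.12, 0.2] [3.141592653589793, 0, 0] [ 0.25  0.49 -0.71  1.73  0.36  1.06 -0.58]
[0.59, 0.12, 0.2] [3.141592653589793, 0, 2.4] [ 0.51  0.68 -1.18  1.72  0.67  1.21  1.56]
[0.59, 0.12, 0.2] [3.141592653589793, 0, -2.4] [-1.02  0.62  1.11  1.8  -0.61  1.12 -2.1 ]
[0.55, 0.25, 0.301] [3.141592653589793, 0, 1.5707963267948966] [ 0.27  0.53 -1.12  1.59  0.49  1.33  0.65]
[0.55, 0.25, 0.301] [3.141592653589793, 0, -1.5707963267948966] [ 0.14  0.44 -0.88  1.6   0.35  1.27 -2.37]
[0.55, -0.016, 0.08] [3.141592653589793, 0, 1.5707963267948966] [ 0.49  0.57 -0.71  1.95  0.51  0.81  1.07]
1.9667 [ 0.54183282 -0.33737556  0.22000598]
```

View pics/w1.png

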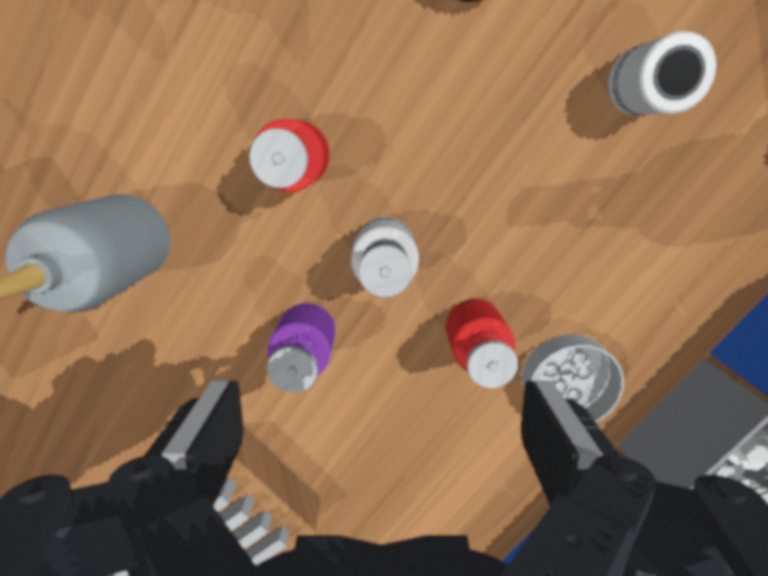

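The wrist view shows the valve's retainer at (385,271), with a red valve at (280,155), another red at (492,362) and the purple one at (293,368). I'll compute the position.

```bash
python3 - <<'E'
from h import *
f=load("pics/w1.npz");W=pts(f)
m=((W[...,2]>.063)&(W[...,2]<.08)).astype(np.uint8); m[300:]=0
n,l,st,c=cv2.connectedComponentsWithStats(m)
for i in range(1,n):
    if st[i,4]<100: continue
    cs,_=cv2.findContours((l==i).astype(np.uint8),cv2.RETR_EXTERNAL,cv2.CHAIN_APPROX_NONE);e=cv2.fitEllipse(cs[0])
    print(c[i],st[i,4],e,W[l==i].mean(0).round(4),ray(f,*e[0],.071).round(4))
print(np.nanmedian(W[100:130,150:200,2]))
t=load("pics/top1.npz");W=pts(t)
m=np.zeros((384,512),np.uint8); m[150:260,310:370]=((W[...,2]>0.063)&(W[...,2]<0.085))[150:260,310:370]
n,l,st,c=cv2.connectedComponentsWithStats(m)
for i in range(1,n): print(c[i],st[i,4])
# stem mark center
E
```

```text
[185.56470588 104.58823529] 1190 ((185.56930541992188, 104.5870361328125), (36.900779724121094, 39.27743911743164), 145.75189208984375) [ 0.4554 -0.3173  0.0709] [ 0.4554 -0.3173  0.071 ]
[ 66.89727463 162.78930818] 954 ((37.68949508666992, 175.58645629882812), (71.10497283935547, 89.11966705322266), 81.86328887939453) [ 0.3959 -0.4191  0.0732] [ 0.3783 -0.4459  0.071 ]
[256.72981366 179.70703934] 966 ((256.7382507324219, 179.71209716796875), (33.92845916748047, 34.42506790161133), 97.61685180664062) [ 0.5419 -0.3368  0.0708] [ 0.5418 -0.3367  0.071 ]
[327.97097944 241.88633615] 827 ((327.9676818847656, 241.84832763671875), (30.462154388427734, 32.8779411315918), 78.04979705810547) [ 0.6336 -0.3485  0.0707] [ 0.6334 -0.3483  0.071 ]
[194.76299879 245.19588875] 827 ((194.7479248046875, 245.19578552246094), (30.433094024658203, 32.75672912597656), 96.88177490234375) [ 0.5304 -0.4247  0.0708] [ 0.5304 -0.4245  0.071 ]
[495.67241379 285.31034483] 522 ((495.6078796386719, 285.4364013671875), (13.608531951904297, 51.80058288574219), 48.02806091308594) [ 0.8038 -0.2898  0.0695] [ 0.8023 -0.2898  0.071 ]
0.04363078458296849
[341. 179.] 1
[338.5 180.5] 2
[339.70833333 205.10416667] 48
[336.42857143 226.59183673] 49
```

```bash
python3 - <<'E'
from plant import robot
from h import *
robot.grip(0.8,30)
robot.goto([.542,-.337,.12],[np.pi,0,.61])
c=robot.move_straight([.542,-.337,.029],vel=.1,contact_N=8); s=robot.sense(); print(c,s["tcp_pos"],s["wrist_force"],s["t"])
robot.grip(0.0,30); s=robot.sense(); print(s["opening"],s["tcp_pos"],s["wrist_force"])
robot.move_straight([.542,-.337,.2],vel=.12); s=robot.sense(); print(s["tcp_pos"],s["tcp_rot"],s["wrist_force"],s["t"],s["opening"])
f=robot.grab_frame("wrist"); np.savez("pics/w2.npz",**f); cv2.imwrite("pics/w2.png",cv2.resize(f["image"][...,::-1],(768,576)))
f=robot.grab_frame("side"); np.savez("pics/s2.npz",**f); cv2.imwrite("pics/s2.png",cv2.resize(f["image"][180:340,220:420,::-1],None,fx=3.5,fy=3.5))
E
```

```text
False [ 0.54259947 -0.33722466  0.02968504] [0.78774272 0.370407   0.70776477] 3.825
0.5029602583650802 [ 0.5426256  -0.33724844  0.03001371] [ 0.6809961  -0.12468     5.15118755]
[ 0.54151733 -0.33682282  0.19903558] [-3.13995029e+00  6.96073512e-04  6.10003078e-01] [-0.87923322  0.36178544 -3.05594325] 5.7417 0.503370248636563
```

View pics/w2.png

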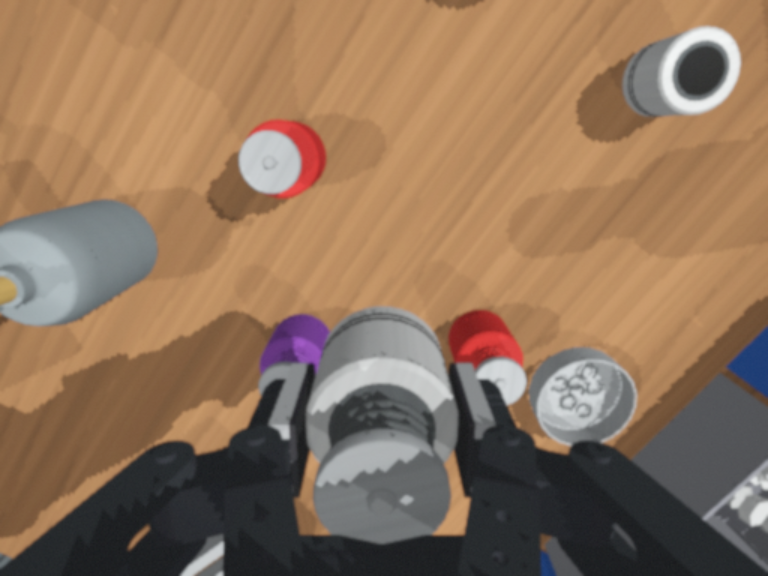

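View pics/s2.png

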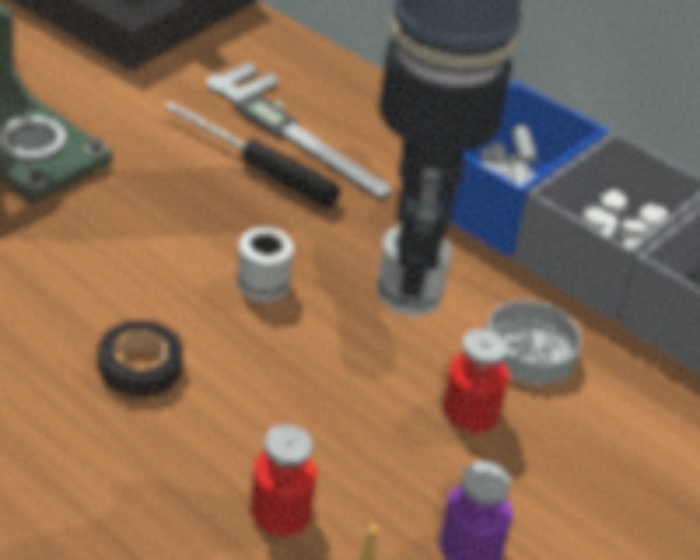

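The valve hangs upright in the jaws (retainer at (382,485) in the wrist view) and the neighbours haven't moved. Next I'll carry it above the seat and look.

```bash
python3 - <<'E'
from plant import robot
from h import *
robot.goto([.588,.118,.28],[np.pi,0,2.6]); robot.sleep(.4)
s=robot.sense(); print(s["tcp_pos"],s["tcp_rot"],s["wrist_force"],s["t"],s["joint_pos"].round(2))
f=robot.grab_frame("wrist"); np.savez("pics/w3.npz",**f); cv2.imwrite("pics/w3.png",cv2.resize(f["image"][...,::-1],(768,576)))
t=robot.grab_frame("side"); np.savez("pics/s3.npz",**t); cv2.imwrite("pics/s3.png",cv2.resize(t["image"][...,::-1],(768,576)))
E
```

```text
[0.5880578  0.11774944 0.27995459] [-3.14150866e+00 -2.31587419e-05  2.59951643e+00] [-0.73899489  0.835945   -3.33096443] 7.9417 [ 0.47  0.52 -1.06  1.63  0.47  1.27  1.93]
```

View pics/w3.png

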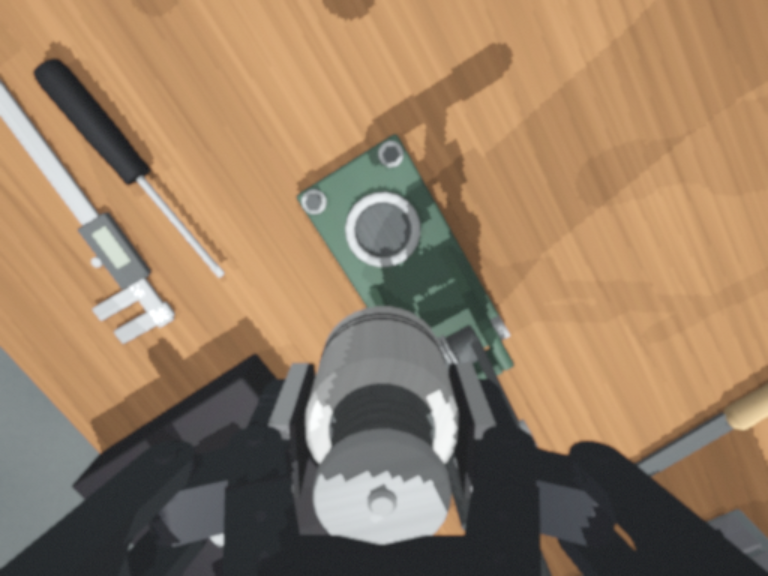

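View pics/s3.png

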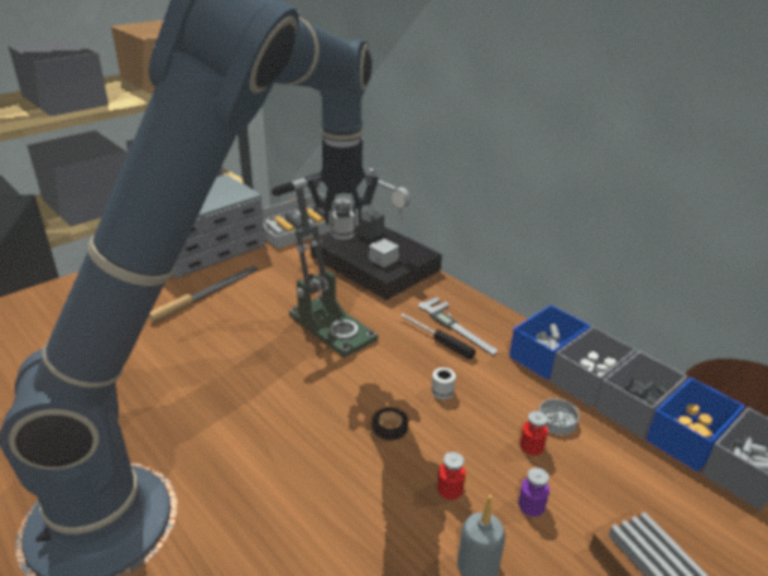

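The wrist view shows the seat collar at (382,230) and the stem tip of the held valve at (381,503). I'll fit both and get the relative offset.

```bash
python3 - <<'E'
from h import *
f=load("pics/w3.npz");W=pts(f);im=f["image"]
hsv=cv2.cvtColor(im,cv2.COLOR_RGB2HSV)
reg=np.zeros((384,512),bool); reg[120:185,220:290]=1
m=(reg&(hsv[...,1]<45)&(hsv[...,2]>165)).astype(np.uint8)
n,l,st,c=cv2.connectedComponentsWithStats(m); i=1+np.argmax(st[1:,4])
cs,h=cv2.findContours((l==i).astype(np.uint8),cv2.RETR_CCOMP,cv2.CHAIN_APPROX_NONE)
print(st[i])
for q in cs:
    if len(q)>20:
        e=cv2.fitEllipse(q); print(len(q),e,"z.023",ray(f,*e[0],.023).round(4))
    # hull
q=max(cs,key=len); e=cv2.fitEllipse(cv2.convexHull(q)); print("hull",e,ray(f,*e[0],.023).round(4))
k=im[120:190,215:295,::-1]; 
a=cv2.resize(k,None,fx=5,fy=5,interpolation=cv2.INTER_CUBIC); b=cv2.resize(im[290:384,195:310,::-1],None,fx=3.4,fy=3.4,interpolation=cv2.INTER_CUBIC)
o=np.zeros((360,800,3),np.uint8); o[:350,:400]=a; o[:b.shape[0],405:405+b.shape[1]]=b[:,:395]
cv2.imwrite("pics/c3.png",o)
for u,v in [(254,335),(254,320),(240,330),(270,330)]: print(u,v,W[v,u].round(4))
# expected stem px / retainer px if valve on tool axis (tcp .588,.1177,.28); valve underside at tcp-.0295
tc=np.array([.5881,.1177,.28]); 
print("stem exp",proj(f,tc+[0,0,.0435]),"ret exp",proj(f,tc+[0,0,.0415]))
P=W[np.abs(W[...,2]-.3235)<.004]; print(len(P))
# colour/depth gradient
z=W[...,2]; m=(np.abs(z-.3215)<.004).astype(np.uint8)
n,l,st,c=cv2.connectedComponentsWithStats(m)
for i in range(1,n):
    if st[i,4]>300: print(c[i],st[i],W[l==i].mean(0))
# plate corner orientation
g=((hsv[...,0]>45)&(hsv[...,0]<95)&(hsv[...,1]>60)).astype(np.uint8)
g[:80]=0; g[260:]=0; r=cv2.minAreaRect(np.argwhere(g)[:,::-1].astype(np.float32)); print(r)
for p in cv2.boxPoints(r): print(p,ray(f,*p,.016).round(4))
E
```

```text
[230 128  42  50 545]
162 ((253.2513427734375, 152.55270385742188), (42.75709915161133, 45.57978057861328), 25.883066177368164) z.023 [0.5854 0.1126 0.023 ]
hull ((252.52957153320312, 152.26385498046875), (44.572269439697266, 49.652523040771484), 23.748830795288086) [0.5859 0.1119 0.023 ]
254 335 [0.5863 0.1161 0.3237]
254 320 [0.5844 0.113  0.3208]
240 330 [0.5906 0.114  0.3209]
270 330 [0.5817 0.1192 0.321 ]
stem exp (np.float64(251.76794516952006), np.float64(340.17615951099765)) ret exp (np.float64(251.80840554796578), np.float64(335.8329529664726))
11697
[254.56141964 325.25597646] [ 209  286   92   76 5438] [0.58550132 0.11521201 0.32059246]
[140.20839033 315.73962608] [  84  291  107   80 2193] [0.6148835  0.09092015 0.32261361]
[368.82414579 315.3070615 ] [ 318  291  110   80 2195] [0.55025931 0.12968864 0.32259363]
((283.57122802734375, 193.76856994628906), (131.18959045410156, 65.65428924560547), 59.620880126953125)
[222.07875 153.78139] [0.6199 0.0952 0.016 ]
[278.71857 120.57875] [0.5399 0.0964 0.016 ]
[345.06372 233.75575] [0.5375 0.2716 0.016 ]
[288.4239  266.95837] [0.6273 0.2766 0.016 ]
```

View pics/c3.png

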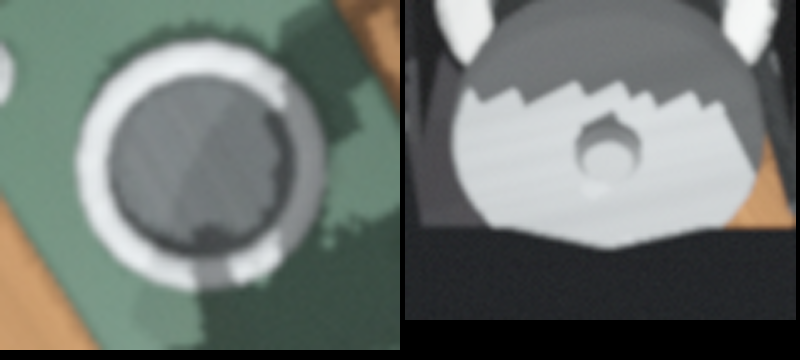

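```bash
python3 - <<'E'
from h import *
f=load("pics/w3.npz")
a=ray(f,254.9,152.8,.023); b=ray(f,254.1,336.7,.3235)
print(a,b,a-b,"tcp target",np.array([.5881,.1177])+(a-b)[:2])
# top cam collar from first frame: depth mask + colour edges
t=load("pics/top0.npz"); s=load("pics/side0.npz"); s3=load("pics/s3.npz")
o=np.zeros((400,800,3),np.uint8)
o[:400,:400]=cv2.resize(t["image"][179:219,209:249,::-1],(400,400),interpolation=cv2.INTER_CUBIC)
u,v=map(int,proj(s3,[.587,.115,.023])); print(u,v)
o[:400,400:]=cv2.resize(s3["image"][v-20:v+20,u-20:u+20,::-1],(400,400),interpolation=cv2.INTER_CUBIC)
cv2.imwrite("pics/c4.png",o)
E
```

```text
[0.58379982 0.11393091 0.023     ] [0.58668716 0.11687428 0.3235    ] [-0.00288734 -0.00294337 -0.3005    ] tcp target [0.58521266 0.11475663]
228 218
```

View pics/c4.png

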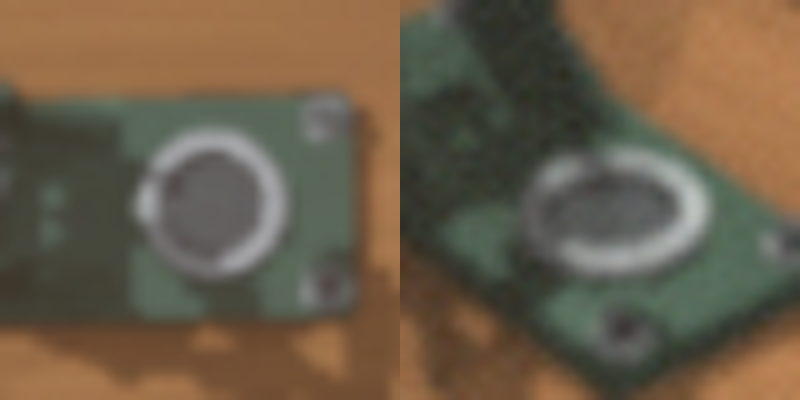

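```bash
python3 - <<'E'
from h import *
t=load("pics/top0.npz"); s3=load("pics/s3.npz"); w=load("pics/w1.npz")
print(ray(t,229.65,198.75,.023),ray(s3,229.25,218.55,.023))
E
```

```text
[0.58469645 0.11575716 0.023     ] [0.58733589 0.11150267 0.023     ]
```

Wrist (relative), top and side views agree to about 1 mm once their biases, seen on the valve, are removed: seat at about (0.5853, 0.1146). Now a gentle descent.

```bash
python3 - <<'E'
from plant import robot
from h import *
X=[.5853,.1146]
robot.move_straight(X+[.10],vel=.12); robot.sleep(.2)
s=robot.sense();print(s["tcp_pos"],s["wrist_force"])
f=robot.grab_frame("wrist"); cv2.imwrite("pics/w5.png",cv2.resize(f["image"][...,::-1],(768,576)))
c=robot.move_straight(X+[.056],vel=.06,contact_N=6); s=robot.sense();print(c,s["tcp_pos"],s["wrist_force"])
if not c:
    c=robot.move_straight(X+[.0455],vel=.02,contact_N=6); s=robot.sense();print(c,s["tcp_pos"],s["wrist_force"],s["t"])
f=robot.grab_frame("side"); cv2.imwrite("pics/s5.png",cv2.resize(f["image"][160:240,180:280,::-1],(800,600),interpolation=cv2.INTER_CUBIC)); np.savez("pics/s5.npz",**f)
E
```

```text
[0.58555324 0.11459933 0.1004602 ] [-0.64740002  0.11248447 -2.97705404]
False [0.58554475 0.11489913 0.05628372] [ 0.69979877  0.12128031 -3.06118061]
True [0.58517806 0.11437936 0.04611602] [-0.6726502   0.14428181  5.00676306] 11.3333
```

View pics/s5.png

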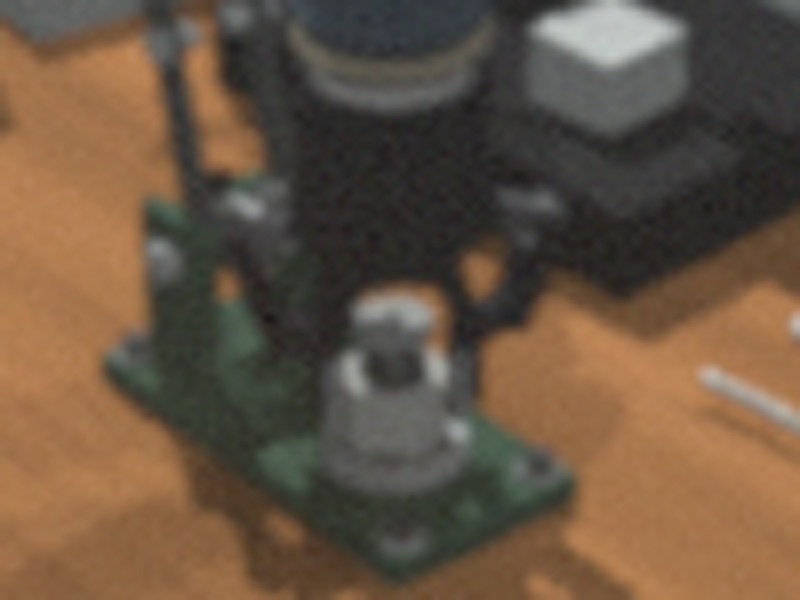

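View pics/w5.png

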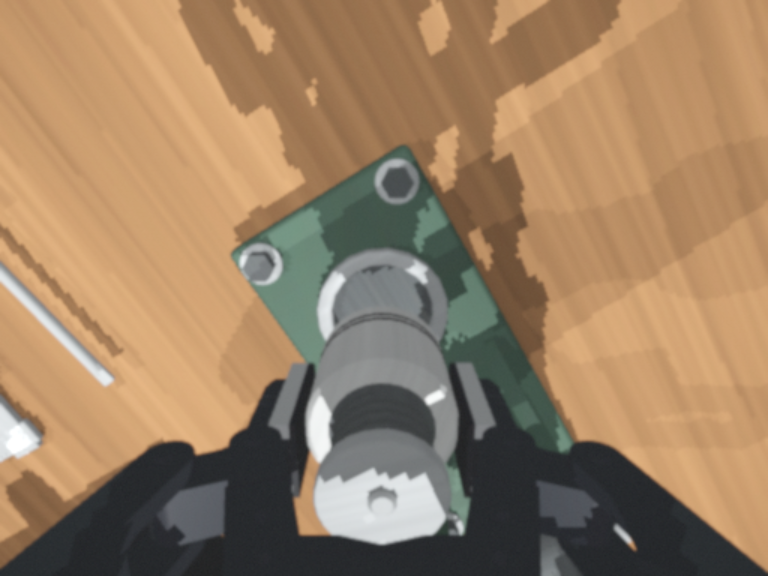

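The contact height of 0.0461 matches the seat floor (0.0457), and the side view shows the valve inside the collar. I'll release and check.

```bash
python3 - <<'E'
from plant import robot
from h import *
robot.grip(.8); robot.sleep(.3)
s=robot.sense();print(s["tcp_pos"],s["wrist_force"],s["opening"])
robot.move_straight([.5853,.1146,.28],vel=.15); robot.sleep(.2)
f=robot.grab_frame("wrist"); np.savez("pics/w6.npz",**f); cv2.imwrite("pics/w6.png",cv2.resize(f["image"][...,::-1],(768,576)))
g=robot.grab_frame("side"); np.savez("pics/s6.npz",**g); cv2.imwrite("pics/s6.png",cv2.resize(g["image"][100:260,130:330,::-1],(800,600)[:2],interpolation=cv2.INTER_CUBIC))
t=robot.grab_frame("top"); np.savez("pics/t6.npz",**t)
print(robot.sense()["t"])
W=pts(f); m=((W[...,2]>.08)&(W[...,2]<.093)).astype(np.uint8); m[300:]=0
n,l,st,c=cv2.connectedComponentsWithStats(m)
for i in range(1,n):
    if st[i,4]>150: print(c[i],st[i],W[l==i].mean(0).round(4),ray(f,*c[i],.087).round(4))
E
```

```text
[0.58422135 0.11375297 0.04490151] [ 1.11904801 -0.24417131  0.5371817 ] 0.7996100296959654
14.1167
[253.94786096 168.46791444] [239 154  31  30 748] [0.5832 0.1133 0.0868] [0.5831 0.1132 0.087 ]
[294.43142857 233.02      ] [274 221  45  28 350] [0.5825 0.1978 0.0883] [0.5826 0.1984 0.087 ]
[304.8        259.97959184] [290 248  34  26 245] [0.5888 0.2338 0.0867] [0.5886 0.2337 0.087 ]
```

View pics/w6.png

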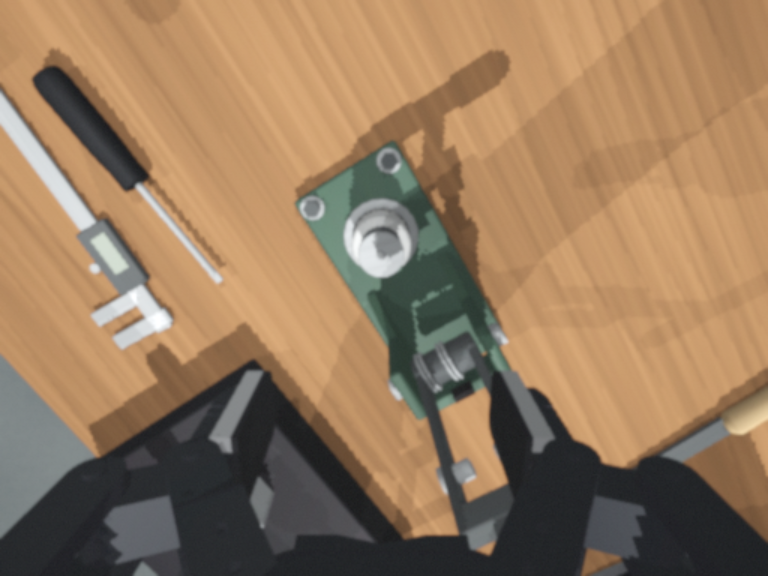

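View pics/s6.png

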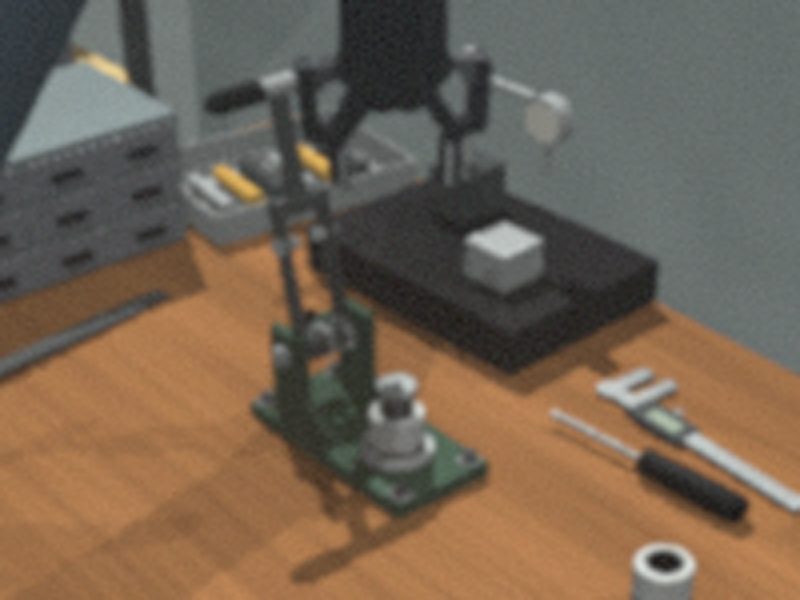

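The valve stands upright and is released: retainer top at z=0.0868 (expected 0.087), retainer at (381,245) in the wrist view, inside the collar. Next I'll rise and look at the handle.

```bash
python3 - <<'E'
from plant import robot
from h import *
robot.grip(.7)
robot.move_straight([.5853,.1146,.40],vel=.2)
robot.goto([.549,.255,.41],[np.pi,0,np.pi/2]); robot.sleep(.3)
f=robot.grab_frame("wrist"); np.savez("pics/w7.npz",**f); cv2.imwrite("pics/w7.png",cv2.resize(f["image"][...,::-1],(768,576)))
s=robot.sense();print(s["t"],s["tcp_pos"],s["joint_pos"].round(2))
W=pts(f); m=((W[...,2]>.30)&(W[...,2]<.33)).astype(np.uint8)
n,l,st,c=cv2.connectedComponentsWithStats(m)
for i in range(1,n):
    if st[i,4]>100: P=W[l==i]; print(c[i],st[i],np.percentile(P,[2,98],axis=0).round(4),P[:,2].max(), )
# plate direction from top0
t=load("pics/top0.npz");hsv=cv2.cvtColor(t["image"],cv2.COLOR_RGB2HSV)
print(hsv[192:206:3,241],hsv[190:210:4,215])
E
```

```text
16.5583 [0.54920494 0.25458744 0.40991233] [ 0.12  0.38 -0.88  1.42  0.29  1.48  0.82]
[259.3264893  233.70416426] [ 247  160   26  152 3458] [[0.5214 0.2486 0.3105]
 [0.6403 0.2667 0.3192]] 0.32020310608902647
[[ 45   4 116]
 [ 54  40 103]
 [ 56  37 103]
 [ 58  37 104]
 [ 45  35  87]] [[47 42 84]
 [28 46 66]
 [47 42 85]
 [43 38 81]
 [25 49 68]]
```

View pics/w7.png

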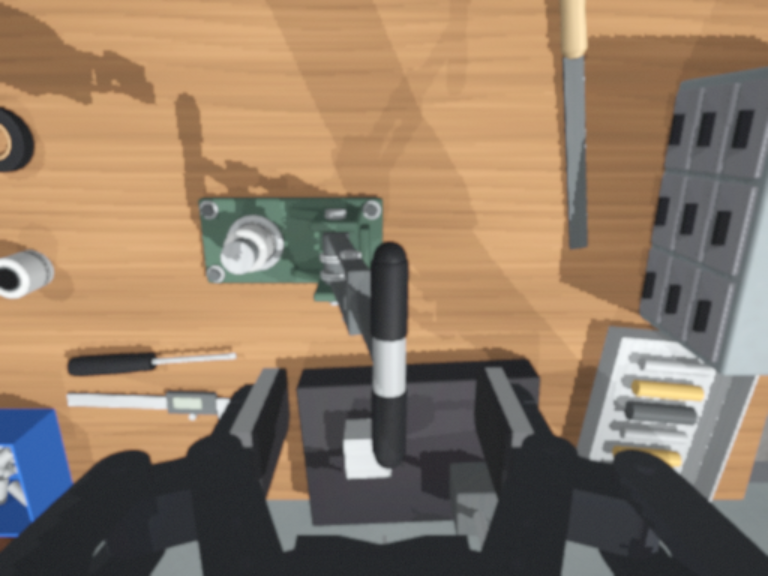

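The handle bar is clear in the wrist view. Its silver middle is at (389,367) and the near grip is centred at about (389,290), in line with world x.

```bash
python3 - <<'E'
from h import *
f=load("pics/w7.npz");W=pts(f)
print("mid",ray(f,389/1.5-.17,367/1.5,.312),"grip",ray(f,389/1.5-.17,300/1.5,.312))
m=((W[...,2]>.295)&(W[...,2]<.33))
for r0 in range(165,310,20):
    P=W[r0:r0+6][m[r0:r0+6]]; us=np.argwhere(m[r0:r0+6])[:,1]
    print(r0,P.mean(0).round(4),P[:,2].max().round(4),P[:,1].min().round(4),P[:,1].max().round(4))
for (u,v) in [(203,199),(382,199),(203,282)]: print(ray(f,u/1.5,v/1.5,.016).round(4))
c=ray(f,237/1.5,253/1.5,.087);print("ret",c)
E
```

```text
mid [0.58602306 0.25760463 0.312     ] grip [0.54878283 0.25746768 0.312     ]
165 [0.5233 0.2578 0.3143] 0.3177 0.2499 0.2661
185 [0.5375 0.2576 0.3166] 0.3195 0.2484 0.267
205 [0.5531 0.2577 0.3166] 0.3202 0.2482 0.2673
225 [0.5699 0.2574 0.3152] 0.3191 0.2477 0.2661
245 [0.5866 0.2573 0.3156] 0.3182 0.2495 0.2654
265 [0.6037 0.2579 0.3165] 0.3196 0.2487 0.2673
285 [0.622  0.2575 0.3167] 0.3196 0.2485 0.2667
305 [0.6411 0.2576 0.3165] 0.3194 0.2501 0.2652
[0.5373 0.0621 0.016 ]
[0.5375 0.2544 0.016 ]
[0.6306 0.0513 0.016 ]
ret [0.57951705 0.11479172 0.087     ]
```

```bash
python3 - <<'E'
from plant import robot
from h import *
robot.move_straight([.549,.2577,.36],vel=.15)
c=robot.move_straight([.549,.2577,.301],vel=.08,contact_N=8); s=robot.sense(); print(c,s["tcp_pos"],s["wrist_force"])
if not c:
    robot.grip(0.0,50); s=robot.sense(); print(s["opening"],s["tcp_pos"],s["wrist_force"],s["t"])
    f=robot.grab_frame("wrist"); cv2.imwrite("pics/w8.png",cv2.resize(f["image"][...,::-1],(768,576)))
E
```

```text
False [0.54921763 0.25798864 0.30143791] [-0.23976599 -0.01943611  0.7437008 ]
0.21966269956531798 [0.5491501  0.25826395 0.30153593] [0.37378981 0.80638451 2.41492426] 18.375
```

View pics/w8.png

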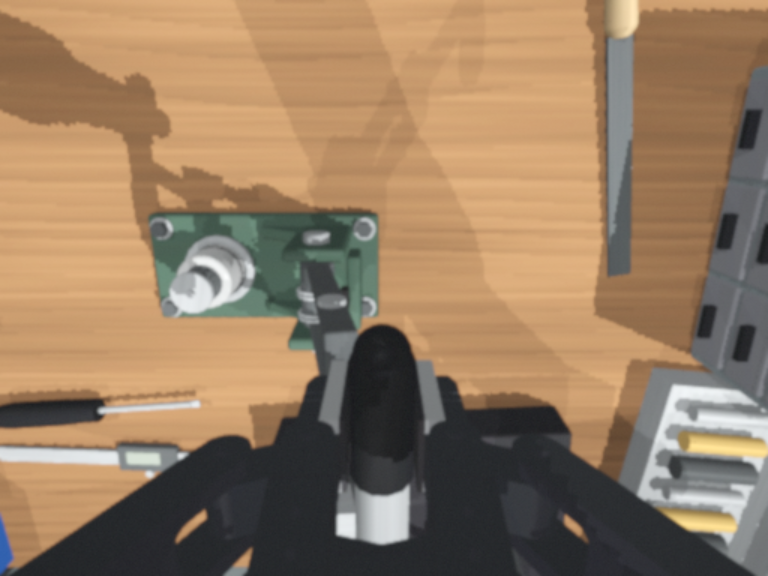

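The near grip is between the fingers, which closed to about 19 mm. I'll swing the lever along the arc to just before pin contact.

```bash
cat >> h.py <<'E'
HY,HZ,R0,A=.2102,.084,.23,np.radians(12)
def hp(q,x=.549): return [x,HY+R0*np.sin(A-q),HZ+R0*np.cos(A-q)-.0078]
def qof(tcp): return A+np.arctan2(-(tcp[1]-HY),tcp[2]+.0078-HZ), np.hypot(tcp[1]-HY,tcp[2]+.0078-HZ)
E
python3 - <<'E'
from plant import robot
from h import *
print(hp(0))
for q in np.append(np.arange(.12,1.6,.12),1.62):
    robot.move_straight(hp(q),vel=.12); s=robot.sense(); F=s["wrist_force"]
    print(round(q,2),np.round(qof(s["tcp_pos"]),4),s["opening"].round(3),F.round(1),s["t"])
    if np.linalg.norm(F)>40: break
f=robot.grab_frame("wrist"); cv2.imwrite("pics/w9.png",cv2.resize(f["image"][...,::-1],(768,576)))
g=robot.grab_frame("side"); cv2.imwrite("pics/s9.png",cv2.resize(g["image"][120:270,160:360,::-1],(800,600),interpolation=cv2.INTER_CUBIC))
E
```

```text
[0.549, np.float64(0.25801968888808463), np.float64(0.30117394816877535)]Traceback (most recent call last):
  File "<stdin>", line 6, in <module>
AttributeError: 'float' object has no attribute 'round'
```

```bash
python3 - <<'E'
from plant import robot
from h import *
for q in np.append(np.arange(.24,1.6,.12),1.62):
    robot.move_straight(hp(q),vel=.12); s=robot.sense(); F=s["wrist_force"]
    print(round(q,2),np.round(qof(s["tcp_pos"]),4),round(float(s["opening"]),3),F.round(1),s["t"])
    if np.linalg.norm(F)>40: break
f=robot.grab_frame("wrist"); cv2.imwrite("pics/w9.png",cv2.resize(f["image"][...,::-1],(768,576)))
g=robot.grab_frame("side"); cv2.imwrite("pics/s9.png",cv2.resize(g["image"][120:270,160:360,::-1],(800,600),interpolation=cv2.INTER_CUBIC))
E
```

```text
0.24 [0.2383 0.2312] 0.214 [-1.4  2.9  6.9] 19.1833
0.36 [0.3584 0.2301] 0.217 [-0.4  3.2  3.8] 19.5667
0.48 [0.4881 0.2303] 0.216 [ 0.1 -1.6  5.2] 19.95
0.6 [0.598  0.2296] 0.213 [-1.   2.6  1.6] 20.3333
0.72 [0.7207 0.2295] 0.212 [ 0.9  2.8 -1. ] 20.7167
0.84 [0.8383 0.2297] 0.216 [0.1 3.8 0.6] 21.1
0.96 [0.9596 0.2297] 0.214 [-1.1  4.  -1. ] 21.4833
1.08 [1.078  0.2294] 0.22 [-1.6  5.5  0.7] 21.8667
1.2 [1.1999 0.2294] 0.211 [-1.   4.7 -1.2] 22.25
1.32 [1.319  0.2295] 0.21 [-2.2  4.4  1.4] 22.6333
1.44 [1.4382 0.2294] 0.215 [-3.3  4.9  2.1] 23.0167
1.56 [1.5592 0.2296] 0.218 [-2.8  4.5  1.8] 23.4
1.62 [1.6179 0.2295] 0.215 [-3.3  4.8  2.8] 23.6667
```

View pics/w9.png

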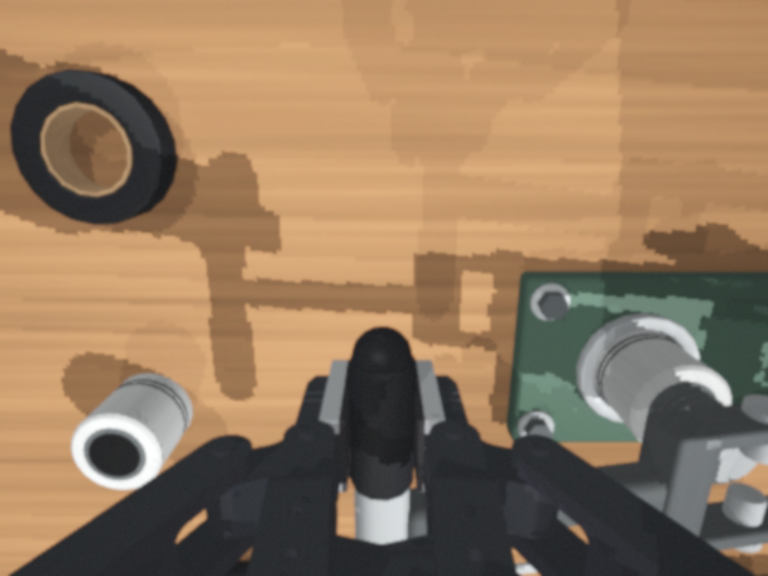

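View pics/s9.png

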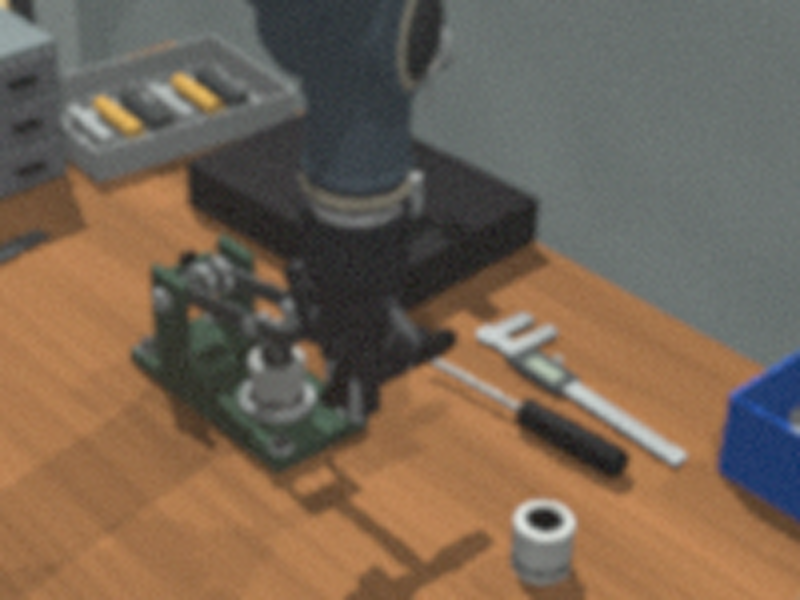

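The lever is over the valve and nothing has been touched. The handle is firm in the fingers (radius stays at 0.2295). Now I'll press in small steps, watching the force.

```bash
python3 - <<'E'
from plant import robot
from h import *
for q in [1.66,1.68,1.70,1.72,1.74,1.76,1.78]:
    robot.move_straight(hp(q),vel=.03); robot.sleep(.15); s=robot.sense(); F=s["wrist_force"]
    print(round(q,2),np.round(qof(s["tcp_pos"]),4),s["tcp_pos"].round(4),round(float(s["opening"]),3),F.round(1),s["t"])
    if F[2]>22: break
robot.sleep(.5)
S=[robot.sense() for _ in range(3)]
print(S[-1]["wrist_force"],qof(S[-1]["tcp_pos"]))
for n in ["wrist","side","top"]:
    g=robot.grab_frame(n); np.savez(f"pics/{n}10.npz",**g)
    im=g["image"]; im=im[150:250,170:303] if n=="side" else im
    cv2.imwrite(f"pics/{n}10.png",cv2.resize(im[...,::-1],(798,600),interpolation=cv2.INTER_CUBIC))
E
```

```text
1.66 [1.6559 0.2295] [ 0.5486 -0.0175  0.1047] 0.215 [-3.8  4.4  1.3] 24.375
1.68 [1.6752 0.2295] [ 0.5487 -0.018   0.1003] 0.214 [-4.1  4.2  3.3] 24.825
1.7 [1.6959 0.2295] [ 0.5487 -0.0185  0.0955] 0.217 [-3.3  4.   3.5] 25.275
1.72 [1.7141 0.2296] [ 0.5487 -0.0189  0.0914] 0.207 [-4.5  3.7  7. ] 25.725
1.74 [1.7337 0.2296] [ 0.5487 -0.0192  0.0869] 0.219 [-4.4  4.9  7.5] 26.175
1.76 [1.7517 0.2296] [ 0.5487 -0.0193  0.0828] 0.214 [-6.   3.2 10.6] 26.625
1.78 [1.7712 0.2297] [ 0.5487 -0.0195  0.0783] 0.217 [-6.4  4.2 11.5] 27.075
[-7.06035587  4.67055409 12.15608322] (np.float64(1.7712185780072276), np.float64(0.2297385282910405))
```

View pics/wrist10.png

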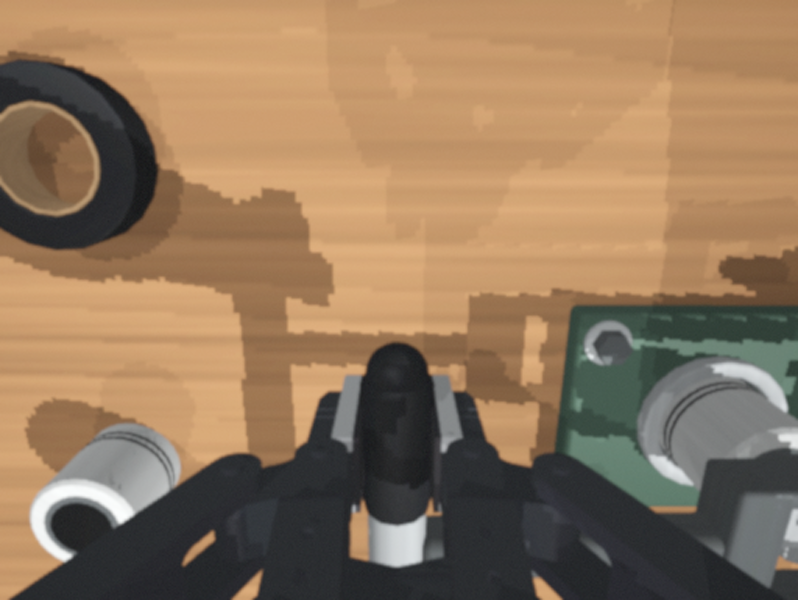

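View pics/side10.png

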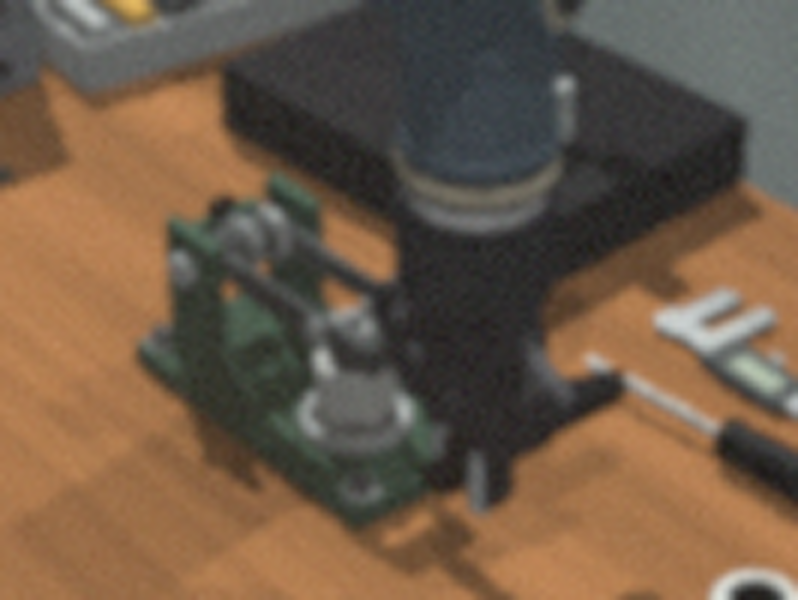

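View pics/top10.png

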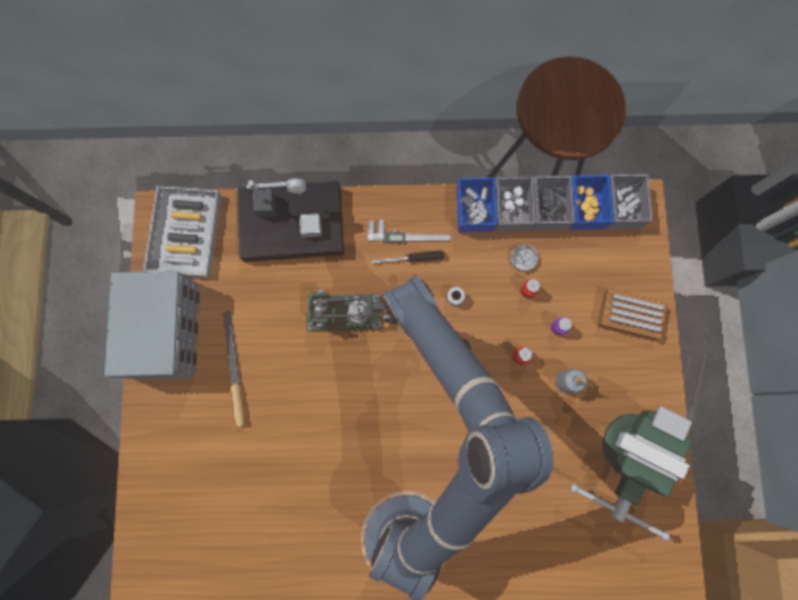

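Force is about 12 N at the handle, a bit less than expected at 1.771. I'll measure the lever's slope independently from depth.

```bash
python3 - <<'E'
from h import *
for n in ["top","side","wrist"]:
    f=load(f"pics/{n}10.npz");W=pts(f)
    for x0,x1 in [(.555,.577),(.577,.592),(.592,.615)]:
        out=[]
        for y in np.arange(.05,.23,.015):
            m=(W[...,0]>x0)&(W[...,0]<x1)&(np.abs(W[...,1]-y)<.0075)&(W[...,2]>.06)&(W[...,2]<.13)
            out.append((round(y,3),int(m.sum()),np.percentile(W[m][:,2],[50,90]).round(4).tolist() if m.sum()>2 else None))
        print(n,x0,out)
im=load("pics/top10.npz")["image"][175:220,190:270,::-1]
cv2.imwrite("pics/t10c.png",cv2.resize(im,(800,450),interpolation=cv2.INTER_CUBIC))
E
```

```text
top 0.555 [(np.float64(0.05), 3, [0.086, 0.0897]), (np.float64(0.065), 3, [0.0921, 0.0935]), (np.float64(0.08), 16, [0.0935, 0.0962]), (np.float64(0.095), 11, [0.0946, 0.1011]), (np.float64(0.11), 19, [0.091, 0.0961]), (np.float64(0.125), 13, [0.0894, 0.0933]), (np.float64(0.14), 8, [0.0871, 0.0953]), (np.float64(0.155), 8, [0.0857, 0.0931]), (np.float64(0.17), 7, [0.0883, 0.0924]), (np.float64(0.185), 7, [0.0871, 0.0899]), (np.float64(0.2), 14, [0.0907, 0.0948]), (np.float64(0.215), 21, [0.0919, 0.0987])]
top 0.577 [(np.float64(0.05), 11, [0.0925, 0.0976]), (np.float64(0.065), 9, [0.0953, 0.0981]), (np.float64(0.08), 15, [0.0944, 0.1017]), (np.float64(0.095), 11, [0.0742, 0.0921]), (np.float64(0.11), 14, [0.0815, 0.0874]), (np.float64(0.125), 12, [0.0792, 0.0829]), (np.float64(0.14), 1, None), (np.float64(0.155), 0, None), (np.float64(0.17), 0, None), (np.float64(0.185), 0, None), (np.float64(0.2), 9, [0.0912, 0.0982]), (np.float64(0.215), 14, [0.0945, 0.0981])]
top 0.592 [(np.float64(0.05), 0, None), (np.float64(0.065), 0, None), (np.float64(0.08), 9, [0.0944, 0.1003]), (np.float64
[... 2332 characters left out ...]
.0949, 0.0957]), (np.float64(0.095), 110, [0.0949, 0.0954]), (np.float64(0.11), 154, [0.0803, 0.0808]), (np.float64(0.125), 0, None), (np.float64(0.14), 0, None), (np.float64(0.155), 0, None), (np.float64(0.17), 0, None), (np.float64(0.185), 0, None), (np.float64(0.2), 0, None), (np.float64(0.215), 0, None)]
wrist 0.592 [(np.float64(0.05), 0, None), (np.float64(0.065), 0, None), (np.float64(0.08), 0, None), (np.float64(0.095), 95, [0.087, 0.0902]), (np.float64(0.11), 294, [0.081, 0.0868]), (np.float64(0.125), 0, None), (np.float64(0.14), 0, None), (np.float64(0.155), 0, None), (np.float64(0.17), 0, None), (np.float64(0.185), 0, None), (np.float64(0.2), 0, None), (np.float64(0.215), 0, None)]
```

View pics/t10c.png

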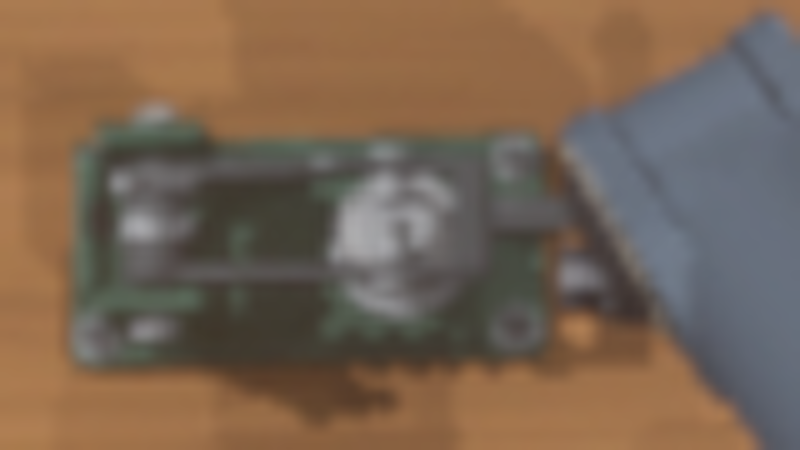

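The wrist camera's depth gives the retainer top at z≈0.0805. It read 0.0868 when free, so it is only about 6.3 mm down, which agrees with the force rise of about 9 N. The grip has slipped a few mm on the bar. I'll firm the grip and press further, tracking the retainer directly.

```bash
cat >> h.py <<'E'
def ret(f):
    W=pts(f); m=(W[...,0]>.572)&(W[...,0]<.598)&(W[...,1]>.095)&(W[...,1]<.13)&(W[...,2]>.07)&(W[...,2]<.0865)
    z=W[m][:,2]; h,e=np.histogram(z,bins=np.arange(.07,.087,.001)); return len(z),np.median(z).round(4),h
E
python3 - <<'E'
from plant import robot
from h import *
print(ret(load("pics/wrist10.npz")))
robot.grip(0.0,90); robot.sleep(.2)
f=robot.grab_frame("wrist"); s=robot.sense(); print(ret(f),s["wrist_force"],s["tcp_pos"])
for q in [1.788,1.796]:
    robot.move_straight(hp(q),vel=.03); robot.sleep(.3); s=robot.sense(); f=robot.grab_frame("wrist")
    print(q,np.round(qof(s["tcp_pos"]),4),s["tcp_pos"].round(4),s["wrist_force"].round(1),ret(f),s["t"])
np.savez("pics/w11.npz",**f)
cv2.imwrite("pics/w11.png",cv2.resize(f["image"][264:384,384:512,::-1],(640,600),interpolation=cv2.INTER_CUBIC))
E
```

```text
(242, np.float64(0.0803), array([  0,   0,   0,   0,   0,   0,   0,   0,   4,  67, 154,  17,   0,
         0,   0,   0]))
(245, np.float64(0.0802), array([  0,   0,   0,   0,   0,   0,   0,   0,   2,  82, 145,  16,   0,
         0,   0,   0])) [-5.7775042   3.41278779 12.43189934] [ 0.54871364 -0.01952504  0.07831382]
1.788 [1.7785 0.2297] [ 0.5487 -0.0195  0.0766] [-7.5  3.6 13. ] (206, np.float64(0.0795), array([  0,   0,   0,   0,   0,   0,   0,   0,  35, 135,  36,   0,   0,
         0,   0,   0])) 28.7417
1.796 [1.7856 0.2297] [ 0.5487 -0.0195  0.075 ] [-7.6  3.1 14.7] (165, np.float64(0.0789), array([ 0,  0,  0,  0,  0,  0,  0,  4, 93, 64,  4,  0,  0,  0,  0,  0])) 29.3417
```

View pics/w11.png

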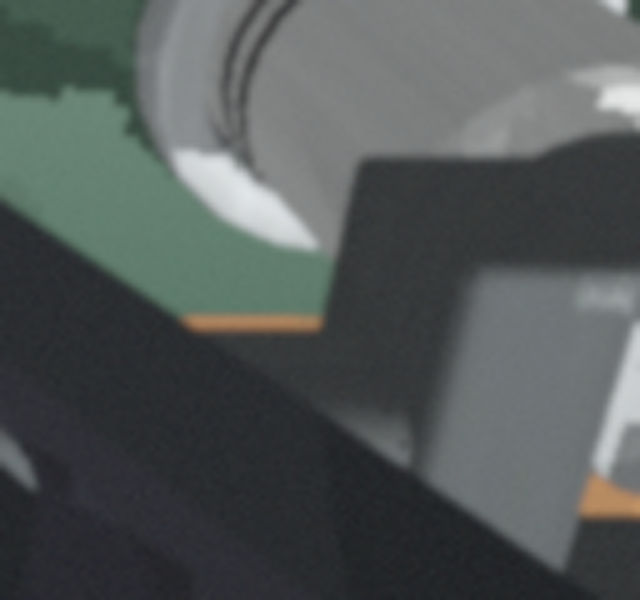

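It now tracks without slip (about 1 mm per 0.01 rad), and both depth and force say about 8 mm. One more small step should bring it to 9 mm.

```bash
python3 - <<'E'
from plant import robot
from h import *
robot.move_straight(hp(1.806),vel=.02); robot.sleep(.6)
fs=[]; 
for _ in range(4):
    s=robot.sense(); fs.append(s["wrist_force"]); robot.sleep(.1)
f=robot.grab_frame("wrist"); print(np.round(qof(s["tcp_pos"]),4),s["tcp_pos"].round(4),np.mean(fs,0).round(1),ret(f),s["t"],s["opening"])
W=pts(f); m=(W[...,0]>.56)&(W[...,0]<.6)&(W[...,1]>.09)&(W[...,1]<.14)&(W[...,2]>.055)&(W[...,2]<.065); print("body top",m.sum(),np.median(W[m][:,2]))
g=robot.grab_frame("side"); np.savez("pics/s12.npz",**g)
a=cv2.resize(g["image"][185:235,200:260,::-1],(480,400),interpolation=cv2.INTER_CUBIC)
cv2.imwrite("pics/s12.png",a)
t=robot.grab_frame("top")["image"]; t0=load("pics/top0.npz")["image"]
d=(cv2.absdiff(t,t0).max(2)); cv2.imwrite("pics/d12.png",cv2.resize(np.hstack([t[130:280,130:400,::-1],t0[130:280,130:400,::-1]]),None,fx=1.45,fy=1.45))
E
```

```text
[1.7946 0.2298] [ 0.5487 -0.0195  0.0729] [-9.4  2.4 17.6] (117, np.float64(0.0781), array([ 0,  0,  0,  0,  0,  0,  0, 46, 68,  3,  0,  0,  0,  0,  0,  0])) 30.5583 0.20614032251997222
body top 663 0.05900652049848178
```

View pics/s12.png

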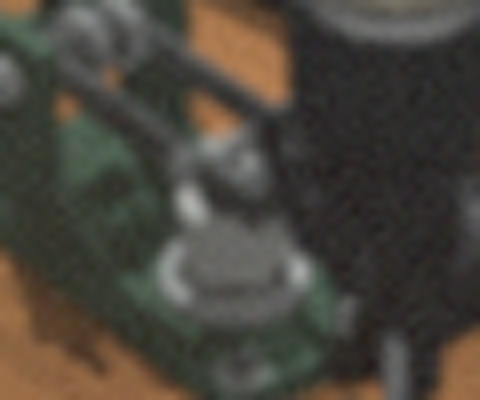

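View pics/d12.png

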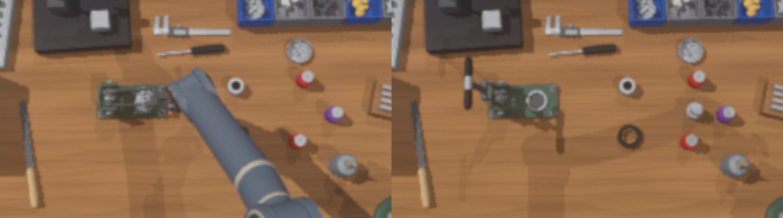

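Depth says 8.7 mm down and force suggests 9–10 mm, both inside 6.5–11.5 mm. The bench is unchanged, so I'm handing in while holding.

```bash
python3 - <<'E'
from plant import robot
print(robot.sense()["t"]); print(robot.close_job())
E
```

```text
30.8083
the job is handed in; nothing more can be done
None
```

I stood the alloy valve with the bare spring in the compressor's seat and let go of it. I then brought the lever down by its near grip and handed in at 30.8 s, still holding it at about level.

- **Seating:** contact came at the seat floor's height. After release the retainer top read 0.0868 m (0.087 expected), and the valve stood upright inside the collar. I gripped it at 30 N.
- **Pressing:** the retainer ended about 8.7 mm down by camera depth, and roughly 9–10 mm by the handle force (17.6 N). Both are within 6.5–11.5 mm and short of solid.
- **Checks that disagreed:**
  - **Grip and lever angle:** at the first stop the grip position implied lever angle 1.771, but the retainer was only 6.3 mm down. I put this down to the fingers slipping a few mm on the bar. I firmed the grip to 90 N and pressed on, tracking the retainer directly. By the end the grip position read about 0.015 rad past level (1.795).
  - **Body top:** in the last picture the valve's body top read 1 mm low (0.059 instead of 0.060 m), so the retainer may be up to 1 mm less far down than the camera says.
- **Bench:** the last top view showed the listed items in view where they were at the start. The arm hid the tape in that view, so I did not confirm it there.

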